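# Put the rinsed dosing cup and its lid to dry

### The job

Put the rinsed dosing cup and its lid to dry on the grey drying stand: the round lid lies flat in the round recess, knob up, and the cup stands upside down over the peg with its rim resting on the deck all round. Set the cup down gently, do not drop or throw it, and leave the soap, the bottle and the brush where they are.

Things in the scene. Friction and masses are not known exactly. Their poses are not given: they have to be found in the camera images.
- stand: (All sizes in mm.) Fixed grey plastic drying stand: a flat deck 130 (its x) by 380 (its y) by 22 high on the counter, with a peg, a round recess near its +y end and a square recess (soap in it) near its -y end. Origin: centre of its underside; z up; deck top at z = 22. It stands left or right of the robot's middle line, yaw up to 0.3 rad.
- peg_foot (a point): Where the axis of the stand's only peg meets the deck's top (stand frame: x 0, y -75, z 22). The peg is upright, 32 across and 60 high above the deck; its top 12 taper to 14 across.
- peg_tip (a point): Centre of the peg's top, 60 above peg_foot.
- recess (a point): Centre of the round recess at the level of the deck's top (stand frame: x 0, y 140, z 22). It is 60 across and 6 deep with an upright wall, open above.
- lid: The cup's loose white plastic lid: a disc 56 across, 10 thick, with a knob 16 across and 14 high in the middle of its top; 30 g. Origin: centre of its underside; z up through the knob. It starts flat, knob up, on the deck between peg and recess, centre 100 to 127 from the recess's. It slides when pushed at its edge; in the recess its top is 4 above the deck.
- cup: Loose white plastic dosing cup, a plain straight cylinder 54 across outside, 48 inside, 80 tall, wall 3, bottom 4 thick; 60 g. Origin: centre of the outside of its closed bottom; z axis along the cup's axis from bottom to open mouth. It starts lying on the ribbed mat, axis level 30 above the counter, mouth pointing to the robot's left, within 0.65 rad of +y; ribs keep it from rolling.
- cup_rim (a point): Centre of the cup's mouth, 80 along the cup's z axis from its origin. Rim on the deck means this point is at the height of the deck's top.
- mat: Fixed black rubber mat 130 (its x) by 150 (its y), 3 thick, with ribs along its x that reach 8 above the counter; the cup lies along its x between the two middle ribs, which are 17 either side of the cup's axis. Origin: centre of its underside.
- soap: Bystander: a square bar of soap 52 by 52 by 24 lying in the square recess of the stand, 18 above the deck, its centre 80 from the peg's axis. Origin: centre of its underside. Leave it alone.
- detergent: Bystander: a standing white detergent bottle, 72 across, 190 tall, on the counter far to the left (+y). Origin: centre of its underside. Leave it alone.
- brush: Bystander: a small hand brush, 180 long, lying across (along y) on the counter beyond the work. Origin: near the middle of its length, underside. Leave it alone.
Things that resemble listed ones, but are neither listed nor needed, are in the scene too. Leave any brown look-alike of the lid alone. There is more than one size of the cup; the one meant has the size given above.

How it is judged:
At the end, for the whole second after the job is handed in: Cup upside down (within 5 degrees) over the peg, rim within 4 mm of the deck, mouth centre within 12 mm of the peg's axis; lid level (0.06 rad), knob up, in the round recess, centred within 5 mm, underside within 2.5 mm of its floor; both at rest (angle between cup's own z axis and vertical above 3.05 rad and z of cup_rim in the frame of stand below 0.026 m and horizontal distance between cup_rim and peg_foot below 0.012 m and horizontal distance between lid and recess below 0.005 m and z of lid in the frame of stand below 0.0185 m and angle between lid's own z axis and vertical below 0.06 rad and linear speed of each of cup, lid below 0.02 m/s); the robot touches nothing.
It fails at once if the cup is dropped or thrown (faster than 0.6 m/s while not held by the fingers) (linear speed of cup above 0.6 m/s and contact force between the fingers and cup below 0.2 N).
It fails at once if the cup is rammed against the stand (over 40 N) (contact force between cup and stand above 40 N).
It fails at once if the soap is moved by more than 20 mm (distance of soap from where it was at the start of the episode above 0.02 m).
It fails at once if the detergent bottle is moved by more than 30 mm (distance of detergent from where it was at the start of the episode above 0.03 m).
It fails at once if the brush is moved by more than 30 mm (distance of brush from where it was at the start of the episode above 0.03 m).
It also fails if it takes over 66 s, if anything falls off the work surface, if the arm or the gripper's body presses on something with over 40 N, if the wrist force passes 120 N, or if a joint passes its speed limit or range.

### The arm

A 6-joint arm with a two-finger parallel gripper is mounted at the origin on the work surface. World frame = base frame: x ahead of the robot, y to its left, z up, the work surface at z = 0. Lengths are in m, angles in rad, forces in N, time in s.
With the tool pointing down it reaches from about 0.35 to 0.975 m from the base axis. Payload 4.9 kg.
Tool frame: the origin (TCP) lies at the very end of the fingers, on their centre line; the grasp point (between the pads) lies ctrl.hold_point_z behind it (ctrl.hold_point_z is the distance from the TCP to the grasp point, in m); z points along the fingers, y is the line along which they close (so a half turn about z gives the same grasp; the last joint's range is limited). The gripper opens to 85 mm and grips with 20 to 120 N. Pads are 22 mm wide; open, the fingers measure 114 mm over their backs; the gripper's body (76 mm by 85 mm) begins 54 mm behind the grasp point. The pads swing forward as they close: fully open they stand 13 mm farther back than shut.
Start: joints at [0.992, 0.053, 1.613, -0, 1.476, -0.119], TCP at [0.277, 0.56, 0.231] pointing down, gripper open.
Joint ranges: [-3.01, 3.01], [-1.01, 2.22], [0.06, 2.58], [-1.02, 4.17], [0.09, 2.62], [-3.14, 3.14]. Speed limits (rad/s): [2.57, 2.57, 3.14, 3.14, 3.14, 3.14].

### API

Orientations are given as a rotation vector (axis times angle).
In Python, from station import ctrl gives the robot as it stands. The module is installed in compiled form; this text tells all that it offers.
- The arm moves only by the tool jog_arm, never from a script. Its argument "deltas" is a list of rows, each a list of 3 entries, a list of its own where there are three numbers: the closure, from -1 (fully open) to 1 (shut), then the shift along the world's x, y, z scaled (see below), then the turn, a rotation vector about the world's x, y, z scaled (see below). A call has 1 to 12 rows; each row is the pose to reach, as a shift and turn from the pose commanded when the call began, turning the shorter way round; what a row does not reach only later rows make up. The controller multiplies each number of a shift by 0.4 m and each number of a turn by 180 degrees. A row lasts 1/12 s, in which the tool goes at most 41.7 mm and 7.16 degrees, less where a joint would pass 70% of its speed; a pose out of reach is approached as far as the arm can. A call with a number of a shift or a turn outside -1 to 1 is refused whole. A call with a gripper value outside its range is refused whole. The fingers move at their own pace and stop on an object; "squeeze" is the grip in N (left out, the last holds). Time passes only in rows, so rows that repeat a pose let the fingers close. It gives the time, the measured TCP pose, the force, the opening and the grip force at its end, in the units of the state.
- ctrl.get_obs(): the state, without advancing time (a new reading comes with each control period).
- ctrl.get_image(name): name is "scene" or "top"; returns the picture (420x560x3 uint8, red, green, blue); there is no depth.
- ctrl.get_calibration(name): a dict with "K" (3x3 intrinsics, pixels), "extrinsics" (4x4, takes a point from world to camera coordinates). Camera axes: x right, y down, z forward; pixel columns grow to the right and rows downward; lengths in m; the calibration is good to about 2 mm. A picture is of the moment at which its call begins. get_calibration takes no time and is no camera call.
- ctrl.finish_job(): hands the job in; it is judged then, once.
The state is a dict: "t": time; "q": joint angles; "dq": joint speeds; "effort": joint torques, N m; "tool_pos": TCP position; "tool_rot": TCP orientation; "contact_force": force on the tool from outside, world axes, zero at the start; "wrist_torque": the same for the moment, N m; "opening": finger opening in m; "grip_force": force on a finger pad.
Only numpy, scipy, OpenCV 4.12 (cv2) and the standard library are available. Lean on these libraries where they do the work, as an engineer would, in place of code of your own. Each camera call takes 0.05 s, during which the arm holds its last target. There are 200 camera calls.

## Working session

There is one attempt and no reset: what is moved stays moved. The work goes in short steps, Python scripts to look and compute and a tool call to move; the robot and the scene stay as the last step left them, time stands still between calls to the robot, and variables do not carry over. Pictures are saved under pics/ and viewed, at most 10 in all, crops included, and the job is handed in when it is done.

Besides the shell and the picture viewer there is one more tool, called after "Call:" in YAML: its name, and indented under it one key for each argument. jog_arm: Moves the arm, as the interface text tells. Its arguments: {"type":"object","properties":{"deltas":{"type":"array","items":{"type":"array"}},"squeeze":{"type":"number"}},"required":["deltas"]}

```bash
mkdir -p pics
python3 - <<'E'
from station import ctrl
import cv2,numpy as np
o=ctrl.get_obs();print({k:np.round(v,3) for k,v in o.items()},ctrl.hold_point_z)
for n in("scene","top"):
    im=ctrl.get_image(n);cv2.imwrite(f"pics/{n}0.png",im[:,:,::-1]);c=ctrl.get_calibration(n)
    print(n,np.round(c["K"],1).tolist(),np.round(c["extrinsics"],3).tolist())
E
```

```text
{'t': np.float64(0.0), 'q': array([ 0.992,  0.053,  1.614, -0.   ,  1.476, -0.119]), 'dq': array([ 0.002, -0.   , -0.001, -0.   , -0.001,  0.001]), 'effort': array([-1.0000e-03, -3.9369e+01, -3.7017e+01, -0.0000e+00,  7.0000e-03,
       -0.0000e+00]), 'tool_pos': array([0.277, 0.56 , 0.23 ]), 'tool_rot': array([-7.160e-01, -3.058e+00,  3.000e-03]), 'contact_force': array([ 0.578,  0.206, -0.071]), 'wrist_torque': array([-0.01 ,  0.008,  0.024]), 'grip_force': np.float64(0.0), 'opening': np.float64(0.085)} 0.0187
scene [[479.6, 0.0, 281.0], [0.0, 479.6, 203.8], [0.0, 0.0, 1.0]] [[0.312, 0.95, 0.007, -0.211], [0.517, -0.164, -0.84, -0.248], [-0.797, 0.266, -0.542, 2.03], [0.0, 0.0, 0.0, 1.0]]
top [[506.8, 0.0, 281.8], [0.0, 506.8, 203.7], [0.0, 0.0, 1.0]] [[0.029, -1.0, 0.0, 0.021], [-0.995, -0.029, -0.094, 0.564], [0.094, 0.003, -0.996, 1.333], [0.0, 0.0, 0.0, 1.0]]
```

View pics/scene0.png

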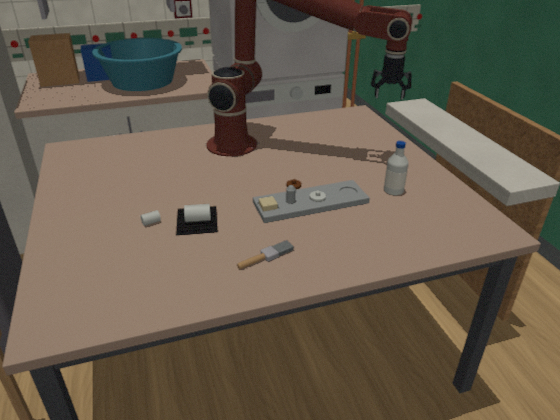

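View pics/top0.png

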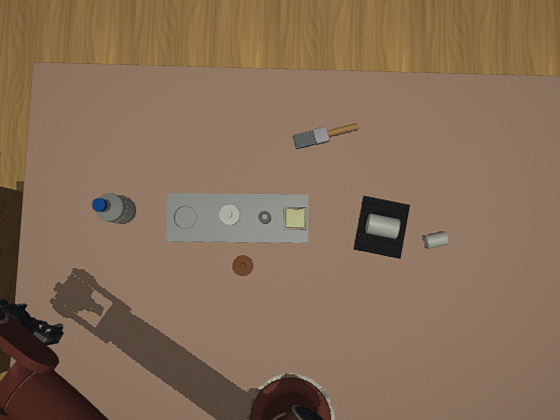

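The scene view shows the stand from (255,205) to (368,195), the mat with a cup at (197,213), a smaller cup at (151,218) and the bottle at (397,175). In the top view:
- **Stand:** centre (237,218), recess (185,216), peg (265,216), soap (295,217).
- **Lid candidates:** white (229,215) and brown (242,265). The white one on the deck fits.
- **Cup candidates:** the one on the mat (383,226) and a smaller one on the counter (436,240). The one on the mat fits by place and size.

Next I'll measure these and enlarge a crop to confirm.

```bash
cat > h.py <<'E'
import cv2,numpy as np
from station import ctrl
C={n:ctrl.get_calibration(n) for n in("scene","top")}
def ray(n,uv):
    K,E=np.array(C[n]["K"]),np.array(C[n]["extrinsics"]);R,t=E[:3,:3],E[:3,3]
    d=R.T@np.linalg.solve(K,[uv[0],uv[1],1]);return -R.T@t,d/np.linalg.norm(d)
def plane(n,uv,z):
    c,d=ray(n,uv);return c+d*(z-c[2])/d[2]
def tri(a,b):
    (c1,d1),(c2,d2)=ray("scene",a),ray("top",b)
    s=np.linalg.lstsq(np.c_[d1,-d2],c2-c1,rcond=None)[0]
    p,q=c1+s[0]*d1,c2+s[1]*d2;return (p+q)/2,np.linalg.norm(p-q)
def proj(n,p):
    K,E=np.array(C[n]["K"]),np.array(C[n]["extrinsics"]);c=K@(E[:3,:3]@p+E[:3,3]);return c[:2]/c[2]
def blobs(m,x0,x1,y0,y1,amin=15):
    s=np.zeros_like(m);s[y0:y1,x0:x1]=m[y0:y1,x0:x1]
    k,l,st,ce=cv2.connectedComponentsWithStats(s.astype(np.uint8))
    return [(ce[i].round(2).tolist(),int(st[i,4]),cv2.minAreaRect(np.argwhere(l==i)[:,::-1].astype(np.float32)),l==i) for i in range(1,k) if st[i,4]>=amin]
E
python3 - <<'E'
from h import *
t=cv2.imread("pics/top0.png");s=cv2.imread("pics/scene0.png")
a=cv2.resize(t[180:280,160:460],None,fx=2.6,fy=2.6,interpolation=2);b=cv2.resize(s[165:245,130:390],None,fx=3,fy=3,interpolation=2)
o=np.zeros((510,800,3),np.uint8);o[:260,:780]=a;o[262:502,:780]=b;cv2.imwrite("pics/crop.png",o)
for n,im,box in(("top",t,(150,460,180,280)),("scene",s,(130,380,165,245))):
    hsv=cv2.cvtColor(im,cv2.COLOR_BGR2HSV);S,V=hsv[...,1].astype(int),hsv[...,2].astype(int)
    for nm,m in(("white",(S<45)&(V>165)),("grey",(S<60)&(V>70)),("black",V<55)):
        for c in blobs(m,*box,amin=15): print(n,nm,c[0],c[1],np.round(c[2][0],1),np.round(c[2][1],1),round(c[2][2],1))
print([plane("top",p,z).round(3).tolist() for p,z in(((185,216),.022),((265,216),.08),((229,215),.032),((383,226),.03))])
E
```

```text
top white [228.76, 214.18] 293 [228.5 214.5] [19. 19.] 90.0
top white [383.05, 225.41] 105 [383.5 225.4] [29.4  6.1] 14.5
top white [436.0, 240.1] 29 [436.4 240. ] [ 1.9 15.8] 74.7
top grey [233.58, 217.48] 6568 [236.7 217.5] [142.8  48.9] 0.8
top grey [382.55, 225.77] 655 [382.6 225.7] [33.9 19.8] 11.8
top grey [435.78, 239.69] 320 [435.7 239.7] [13.6 24.4] 77.0
top black [381.01, 227.24] 1874 [381.4 226.8] [47.1 54.7] 10.3
scene white [196.43, 207.7] 74 [196.5 207.5] [ 3. 23.] 90.0
scene grey [312.36, 199.9] 2807 [310.5 197.8] [ 32.8 116.7] 79.9
scene grey [196.77, 211.9] 440 [196.6 211.9] [16.7 26.6] 85.9
scene grey [150.09, 217.42] 249 [150.4 217.7] [13.  20.6] 71.6
scene grey [283.74, 242.59] 54 [283. 242.] [16.  4.] -0.0
scene black [196.08, 224.04] 656 [195.8 220.7] [25.5 41.2] 86.3
[[0.523, 0.296, 0.022], [0.525, 0.08, 0.08], [0.529, 0.177, 0.032], [0.511, -0.234, 0.03]]
```

View pics/crop.png

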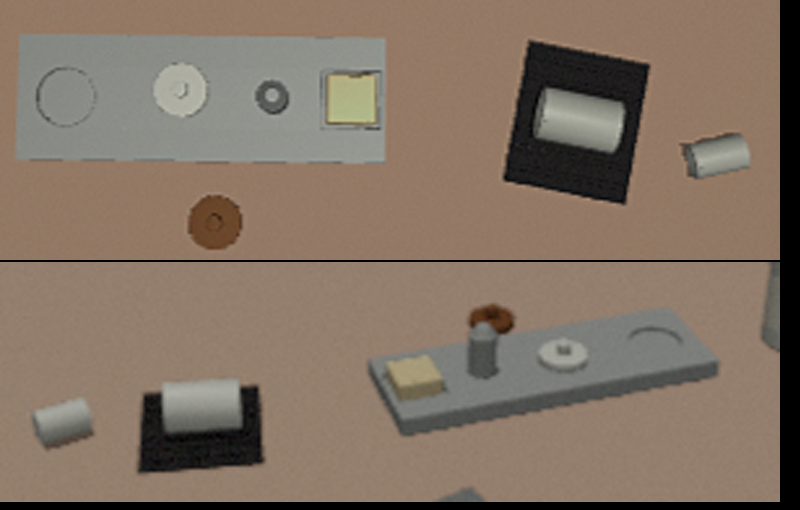

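The crop confirms the choices. The cup on the mat measures about 34x20 px (about 80x52 mm) and the other only 24x14 px. The white lid with its knob is on the deck between the peg and recess, and the brown look-alike is off the stand. Next I'll take exact positions from both views.

Run:
```python
from h import *
t=cv2.imread("pics/top0.png");s=cv2.imread("pics/scene0.png")
def prep(im):
    h=cv2.cvtColor(im,cv2.COLOR_BGR2HSV).astype(int);return h[...,0],h[...,1],h[...,2]
H,S,V=prep(t);h,ss,v=prep(s)
# stand top quad in top view: 4 corners via grey blob
g=max(blobs((S<60)&(V>70),150,330,180,260),key=lambda b:b[1])
box=cv2.boxPoints(g[2]);P=np.array([plane("top",p,.022) for p in box]);print("stand corners",P.round(4).tolist(),"ctr",P.mean(0).round(4))
hull=cv2.convexHull(np.argwhere(g[3])[:,::-1].astype(np.int32));q=cv2.approxPolyDP(hull,4,True)[:,0];print("quad",q.tolist())
# lid
lt=[b for b in blobs((S<45)&(V>150),215,245,200,230)];ls=[b for b in blobs((ss<60)&(v>175),303,332,183,206,5)]
for b in lt+ls: print("lidblob",b[0],b[1],np.round(b[2][1],1))
# recess: dark ring in top, and scene
def dark(im,x0,x1,y0,y1):
    gr=cv2.cvtColor(im,cv2.COLOR_BGR2GRAY).astype(float);gr=gr[y0:y1,x0:x1];return gr
gr=dark(t,168,205,198,236);m=gr<np.median(gr)-7;pts=np.argwhere(m)[:,::-1]+[168,198]
e=cv2.fitEllipse(pts.astype(np.float32));print("recess top",len(pts),np.round(e[0],2),np.round(e[1],1),plane("top",e[0],.022).round(4))
gr=dark(t,254,277,204,229);print("peg top gray\n",gr.astype(int)[2:-2])
b=max(blobs((ss<60)&(v>60)&(v<135),280,300,180,206,10),key=lambda b:b[1]);print("pegscene",b[0],b[1],cv2.boundingRect(np.argwhere(b[3])[:,::-1].astype(np.int32)))
gr=dark(s,335,362,182,200);print("recess scene\n",gr.astype(int))
# cup
ct=max(blobs((S<60)&(V>85),355,410,195,260),key=lambda b:b[1]);cs=max(blobs((ss<60)&(v>80),178,216,195,232),key=lambda b:b[1])
for n,b in(("top",ct),("scene",cs)): print("cup",n,b[0],b[1],np.round(cv2.boxPoints(b[2]),1).tolist())
X,d=tri(cs[0],ct[0]);print("cup tri",X.round(4),d.round(4))
for bb in ls:
  if lt: print("lid tri",[np.round(k,4) for k in tri(bb[0],lt[0][0])])
```

```text
stand corners [[0.4545, 0.3468, 0.022], [0.586, 0.3517, 0.022], [0.5922, -0.0333, 0.022], [0.4607, -0.0348, 0.022]] ctr [0.5234 0.1576 0.022 ]
quad [[307, 242], [166, 241], [167, 193], [307, 194]]
lidblob [228.77, 214.04] 320 [19.8 19.8]
recess top 96 [185.02 216.88] [22.1 22.6] [0.5208 0.2963 0.022 ]
peg top gray
 [[142 144 144 143 143 145 144 145 145 144 143 143 145 144 145 144 145 146
  145 145 144 145 147]
 [145 146 145 143 145 144 145 145 143 145 146 143 146 144 144 146 146 146
  145 148 146 144 145]
 [143 143 144 145 146 145 145 143 146 146 144 146 146 145 145 146 146 145
  145 147 144 146 147]
 [145 145 148 144 144 144 145 148 145 147 147 148 146 148 145 146 145 147
  144 146 148 143 147]
 [143 146 146 146 146 146 147 150 153 155 134 144 154 150 150 147 145 146
  145 145 147 148 147]
 [143 144 144 144 143 149 152 114  94  98  88 100 108 116 141 150 147 146
  148 146 145 146 146]
 [144 145 145 145 147 153 116  82  80  83  83  85  85  85 113 144 147 147
  146 145 146 146 146]
 [147 146 145 147 152 112  80  79  85  74  73  74  81  84  88 112 142 149
  146 147 146 147 146]
 [146 1
[... 3043 characters left out ...]
128 127 123 126 126 123 124 124 125 124 125
  127 126 126 124 125 126 126 127 124]
 [126 124 125 124 125 126 124 125 125 125 126 124 123 126 126 124 124 125
  127 126 126 126 126 127 126 127 126]
 [126 123 124 125 126 127 124 125 125 126 125 126 126 125 124 124 125 125
  124 124 128 122 122 114 112 107 100]]
cup top [382.78, 225.76] 621 [[364.20001220703125, 231.8000030517578], [368.1000061035156, 212.8000030517578], [401.0, 219.60000610351562], [397.0, 238.60000610351562]]
cup scene [196.64, 211.77] 429 [[182.8000030517578, 204.5], [209.1999969482422, 202.8000030517578], [210.1999969482422, 219.3000030517578], [183.8000030517578, 220.89999389648438]]
cup tri [ 0.5118 -0.2319  0.0348] 0.0005
```

Run:
```python
from h import *
t=cv2.imread("pics/top0.png");s=cv2.imread("pics/scene0.png")
h=cv2.cvtColor(s,cv2.COLOR_BGR2HSV).astype(int);g=cv2.cvtColor(s,cv2.COLOR_BGR2GRAY).astype(int)
for b in blobs(g>150,300,335,180,207,8): print("lid scene",b[0],b[1],np.round(b[2][1],1)); print("tri",tri(b[0],(228.77,214.04)))
r=plane("top",(185.02,216.88),.022);l=plane("top",(228.7,214.2),.031);p=plane("top",(264.4,216.1),.082)
print("r",r,"l",l,"peg",p,"r-p",np.linalg.norm((r-p)[:2]),"r-l",np.linalg.norm((r-l)[:2]))
u=(r-p)[:2];print("stand yaw",np.arctan2(-u[0],u[1]))
# scene: predicted arc of recess far edge, peg top
a=np.linspace(0,2*np.pi,9);print([proj("scene",r+.03*np.array([np.cos(k),np.sin(k),0])).round(1).tolist() for k in a])
print("peg tip in scene",proj("scene",p),"lid",proj("scene",l)); print(g[182:196,282:300])
# cup axis
c=np.array([[364.2,231.8],[368.1,212.8],[401,219.6],[397,238.6]])
m0=plane("top",(c[0]+c[1])/2,.03);m1=plane("top",(c[2]+c[3])/2,.03);print("cup ends",m0,m1,"len",np.linalg.norm(m0-m1),"dir from +y",np.arctan2(-(m0-m1)[0],(m0-m1)[1]))
mb=max(blobs((cv2.cvtColor(t,cv2.COLOR_BGR2GRAY)<60),350,415,190,265),key=lambda b:b[1])
hu=cv2.convexHull(np.argwhere(mb[3])[:,::-1].astype(np.int32));q=cv2.approxPolyDP(hu,5,True)[:,0];Q=np.array([plane("top",k,.003) for k in q]);print("mat",q.tolist(),Q.round(3).tolist(),Q.mean(0))
```

```text
lid scene [317.19, 194.97] 68 [ 7. 14.]
tri (array([0.53098502, 0.17778117, 0.03313424]), np.float64(0.0004668896898211958))
r [0.52076917 0.29629583 0.022     ] l [0.53077982 0.17840125 0.031     ] peg [0.52500953 0.08116967 0.082     ] r-p 0.2151679393727755 r-l 0.11831882803431809
stand yaw 0.019708471251095802
[[351.1, 195.1], [355.6, 192.9], [355.2, 189.5], [350.4, 186.9], [343.9, 186.7], [339.4, 188.8], [339.6, 192.2], [344.4, 194.8], [351.1, 195.1]]
peg tip in scene [290.18080485 186.15348568] lid [317.37479186 195.43603808]
[[131 133 132 130 110  65  60  62  57  50  39  36  39  35  52  62  61  56]
 [130 130 132 120  95  62  60  61  61  52  37  27  33  39  46  60  62  58]
 [132 130 131 119  84  53  63  63  66  65  55  60  53  55  56  60  62  59]
 [131 131 131 118  81  42  65  99 114 113 101  75  58  61  60  64  61  56]
 [134 130 131 129 100  56  89 118 127 127 121  94  69  61  60  52  54  43]
 [129 133 132 132 119 103 106 119 120 122 115 104  82  55  42  43  32  35]
 [130 130 132 124 113 108 109 115 115 117 113 104  96  72  40  39  50  88]
 [131 131 131 122 113 115 111 117 119 116 112 107 105  93  95 113 113 122]
 [132 131 133 123 101 100 117 118 119 115 115 110  96  90 112 126 125 127]
 [130 129 129 123  96  77  90  92  94  92  90  89  74  89 113 125 126 126]
 [125 128 126 119  96  71  78  80  79  79  78  76  69  87 116 125 128 125]
 [126 124 124 114  87  75  76  78  78  77  79  75  71  99 122 124 125 124]
 [129 125 124 112  81  72  73  78  78  77  75  76  71 103 128 125 128 126]
 [126 125 126 112  85  76  78  80  78  83  75  76  70 104 125 124 126 125]]
cup ends [ 0.51994375 -0.1886638   0.03      ] [ 0.5043782  -0.27635862  0.03      ] len 0.08906551774286679 dir from +y -0.17566723225886924
mat [[409, 205], [400, 257], [354, 249], [364, 196]] [[0.572, -0.309, 0.003], [0.43, -0.286, 0.003], [0.448, -0.161, 0.003], [0.593, -0.186, 0.003]] [ 0.51110631 -0.23567054  0.003     ]
```

Call:
jog_arm:
  deltas:
    - [0.2,[0.635,-0.955,-0.3],[0,0,-0.354]]
    - [0.2,[0.635,-0.955,-0.3],[0,0,-0.354]]
    - [0.2,[0.635,-0.955,-0.3],[0,0,-0.354]]
    - [0.2,[0.635,-0.955,-0.3],[0,0,-0.354]]
    - [0.2,[0.635,-0.955,-0.3],[0,0,-0.354]]
    - [0.2,[0.635,-0.955,-0.3],[0,0,-0.354]]
    - [0.2,[0.635,-0.955,-0.3],[0,0,-0.354]]
    - [0.2,[0.635,-0.955,-0.3],[0,0,-0.354]]
    - [0.2,[0.635,-0.955,-0.3],[0,0,-0.354]]
    - [0.2,[0.635,-0.955,-0.3],[0,0,-0.354]]
    - [0.2,[0.635,-0.955,-0.3],[0,0,-0.354]]
    - [0.2,[0.635,-0.955,-0.3],[0,0,-0.354]]
  squeeze: 20

```text
t: 1.1
tool_pos: [0.5323, 0.1739, 0.1093]
tool_rot: [2.227, 2.216, -0.004]
contact_force: [-0.6, -0.5, 0.5]
opening: 0.0342
grip_force: 0.0
```

Call:
jog_arm:
  deltas:
    - [0.2,[0,0,-0.06],[0,0,0]]
    - [0.2,[0,0,-0.12],[0,0,0]]
    - [0.2,[0,0,-0.16],[0,0,0]]
    - [0.2,[0,0,-0.19],[0,0,0]]
    - [0.2,[0,0,-0.19],[0,0,0]]
    - [0.2,[0,0,-0.19],[0,0,0]]
    - [1,[0,0,-0.19],[0,0,0]]
    - [1,[0,0,-0.19],[0,0,0]]
    - [1,[0,0,-0.19],[0,0,0]]
    - [1,[0,0,-0.19],[0,0,0]]
    - [1,[0,0,-0.19],[0,0,0]]
    - [1,[0,0,-0.19],[0,0,0]]

```text
t: 2.1
tool_pos: [0.5321, 0.1784, 0.0365]
tool_rot: [2.222, 2.22, 0.003]
contact_force: [-2.1, 0.6, 5.7]
opening: 0.0146
grip_force: 20.0
```

Call:
jog_arm:
  deltas:
    - [1,[0,0,0.03],[0,0,0]]
    - [1,[0,0,0.06],[0,0,0]]
    - [1,[0,0,0.09],[0,0,0]]
    - [1,[0,0.06,0.09],[0,0,0]]
    - [1,[-0.01,0.12,0.09],[0,0,0]]
    - [1,[-0.02,0.18,0.09],[0,0,0]]
    - [1,[-0.025,0.24,0.09],[0,0,0]]
    - [1,[-0.025,0.296,0.09],[0,0,0]]
    - [1,[-0.025,0.296,0.09],[0,0,0]]
    - [1,[-0.025,0.296,0.09],[0,0,0]]
    - [1,[-0.025,0.296,0.09],[0,0,0]]

```text
t: 3.02
tool_pos: [0.5215, 0.2961, 0.0719]
tool_rot: [2.222, 2.22, 0.0]
contact_force: [-0.3, -0.4, 1.3]
opening: 0.0145
grip_force: 19.6
```

Run:
```python
from h import *
o=ctrl.get_obs();print(o["tool_pos"],o["opening"],o["grip_force"])
t=ctrl.get_image("top")[:,:,::-1];s=ctrl.get_image("scene")[:,:,::-1]
cv2.imwrite("pics/t1.png",np.hstack([cv2.resize(t[170:270,150:250],(400,400),interpolation=2),cv2.resize(s[140:220,310:390],(400,400),interpolation=2)]))
```

```text
[0.52151791 0.29611771 0.07193039] 0.014511863436473225 19.60886836051941
```

View pics/t1.png

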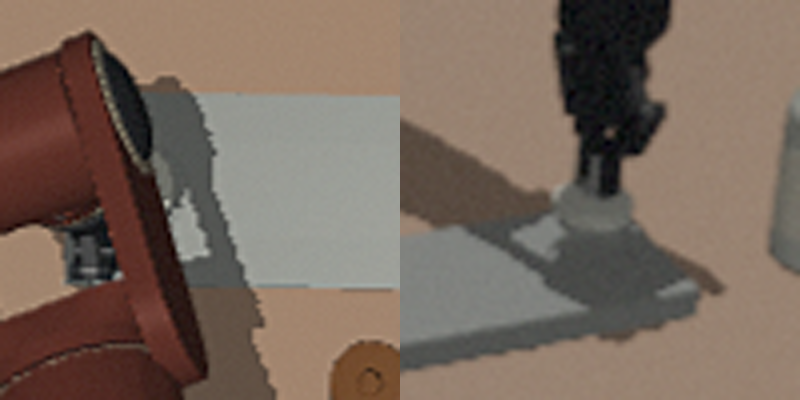

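The crops show the lid held level by its knob above the recess, at about (590,205) in the right half. I'll lower it.

Call:
jog_arm:
  deltas:
    - [1,[0,0,-0.05],[0,0,0]]
    - [1,[0,0,-0.075],[0,0,0]]
    - [1,[0,0,-0.085],[0,0,0]]
    - [1,[0,0,-0.09],[0,0,0]]
    - [1,[0,0,-0.095],[0,0,0]]
    - [1,[0,0,-0.1],[0,0,0]]
    - [1,[0,0,-0.1],[0,0,0]]
    - [1,[0,0,-0.1],[0,0,0]]

```text
t: 3.78
tool_pos: [0.5222, 0.2966, 0.0331]
tool_rot: [2.222, 2.22, 0.001]
contact_force: [-2.3, -1.3, 7.1]
opening: 0.0147
grip_force: 20.5
```

Call:
jog_arm:
  deltas:
    - [1,[-0.004,-0.002,0],[0,0,0]]
    - [1,[-0.004,-0.002,-0.005],[0,0,0]]
    - [1,[-0.004,-0.002,-0.005],[0,0,0]]
    - [1,[-0.004,-0.002,-0.005],[0,0,0]]

```text
t: 4.12
tool_pos: [0.522, 0.2966, 0.033]
tool_rot: [2.221, 2.219, 0.007]
contact_force: [-2.4, -1.1, 12.3]
opening: 0.0147
grip_force: 21.0
```

Call:
jog_arm:
  deltas:
    - [1,[0,0,0.01],[0,0,0]]
    - [0.5,[0,0,0.01],[0,0,0]]
    - [0.3,[0,0,0.01],[0,0,0]]
    - [0.2,[0,0,0.01],[0,0,0]]
    - [0.2,[0,0,0.08],[0,0,0]]
    - [0.2,[0,0,0.2],[0,0,0]]
    - [0.2,[0,-0.1,0.3],[0,0,0]]
    - [0.2,[0,-0.2,0.3],[0,0,0]]
    - [0.2,[0,-0.3,0.3],[0,0,0]]
    - [0.2,[0,-0.4,0.3],[0,0,0]]
    - [0.2,[0,-0.5,0.3],[0,0,0]]
    - [0.2,[0,-0.5,0.3],[0,0,0]]

```text
t: 5.12
tool_pos: [0.5192, 0.0909, 0.1488]
tool_rot: [2.227, 2.214, -0.003]
contact_force: [0.5, -0.2, 0.2]
opening: 0.0342
grip_force: 0.0
```

Run:
```python
from h import *
o=ctrl.get_obs();print(o["t"],o["tool_pos"],o["opening"])
t=ctrl.get_image("top")[:,:,::-1];s=ctrl.get_image("scene")[:,:,::-1]
cv2.imwrite("pics/t2.png",np.hstack([cv2.resize(t[190:240,160:210],(400,400),interpolation=2),cv2.resize(s[165:215,325:375],(400,400),interpolation=2)]))
gt=cv2.cvtColor(t.copy(),cv2.COLOR_BGR2GRAY);gs=cv2.cvtColor(s.copy(),cv2.COLOR_BGR2GRAY)
for n,g,b in(("top",gt,(165,210,195,240)),("scene",gs,(325,370,175,205))):
    for k in blobs(g>155,*b,amin=8): print(n,k[0],k[1],np.round(k[2][1],1))
```

```text
5.1167 [0.51922705 0.09087409 0.14876525] 0.03418294408887249
top [184.76, 216.94] 289 [19. 18.]
scene [347.45, 189.02] 58 [ 7. 13.]
```

View pics/t2.png

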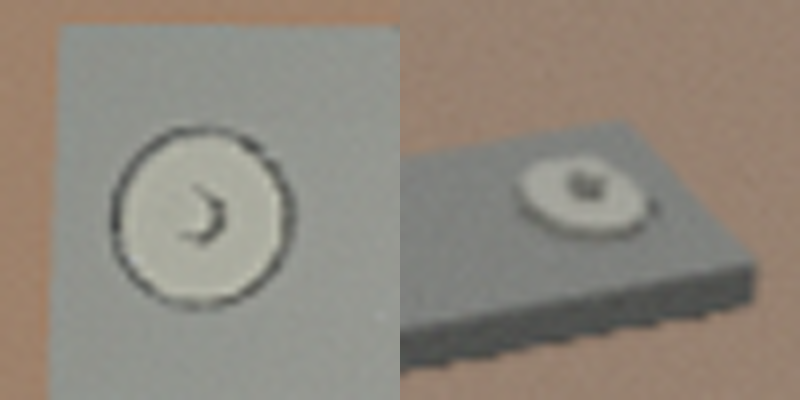

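The lid sits in the recess with an even dark gap all round, centred at (184.8,216.9) against the recess's (185.0,216.9). Next I'll check its height and work out the cup grasp: lean 45 degrees toward the mouth so the tool can place it leaning the other way.

Run:
```python
from h import *
from scipy.spatial.transform import Rotation as R
print("lid",tri((347.45,189.02),(184.76,216.94)))
a=np.array([np.cos(.17),-np.sin(.17),0])
T=R.from_rotvec(a*np.pi/4)*R.from_euler('z',-.17)
print(T.as_rotvec()/np.pi)
# later: -90deg about close axis then yaw +.17
P=R.from_euler('z',.17)*R.from_rotvec(-a*np.pi/2);print(P.as_rotvec()/np.pi)
```

```text
lid (array([0.52020585, 0.29576521, 0.02915253]), np.float64(0.0003441177966272398))
[ 0.24938499 -0.02124892 -0.05129944]
[-0.49868688  0.04249077  0.04249077]
```

Call:
jog_arm:
  deltas:
    - [-1,[-0.016,-0.1,0],[0,0,0]]
    - [-1,[-0.016,-0.2,0],[0,0,0]]
    - [-1,[-0.016,-0.3,0],[0,0,0]]
    - [-1,[-0.016,-0.4,0],[0,0,0]]
    - [-1,[-0.016,-0.5,0],[0,0,0]]
    - [-1,[-0.016,-0.6,0],[0,0,0]]
    - [-1,[-0.016,-0.7,0],[0,0,0]]
    - [-1,[-0.016,-0.8,0],[0,0,0]]
    - [-1,[-0.016,-0.8,0],[0,0,0]]

```text
t: 5.97
tool_pos: [0.5138, -0.2288, 0.1492]
tool_rot: [2.226, 2.214, -0.002]
contact_force: [-0.3, -0.2, 0.6]
opening: 0.0853
grip_force: 0.0
```

Call:
jog_arm:
  deltas:
    - [-1,[0,0,0],[0.249,-0.021,-0.051]]
    - [-1,[0,0,0],[0.249,-0.021,-0.051]]
    - [-1,[0,0,0],[0.249,-0.021,-0.051]]
    - [-1,[0,0,0],[0.249,-0.021,-0.051]]
    - [-1,[0,0,0],[0.249,-0.021,-0.051]]
    - [-1,[0,0,0],[0.249,-0.021,-0.051]]
    - [-1,[0,0,0],[0.249,-0.021,-0.051]]
    - [-1,[0,0,-0.05],[0.249,-0.021,-0.051]]
    - [-1,[0,0,-0.1],[0.249,-0.021,-0.051]]
    - [-1,[0,0,-0.1],[0.249,-0.021,-0.051]]
    - [-1,[0,0,-0.1],[0.249,-0.021,-0.051]]

```text
t: 6.88
tool_pos: [0.5133, -0.2222, 0.108]
tool_rot: [-1.923, -1.622, -0.794]
contact_force: [-0.5, -0.0, 0.7]
opening: 0.0855
grip_force: 0.0
```

Run:
```python
from h import *
from scipy.spatial.transform import Rotation as R
o=ctrl.get_obs();print(o["q"].round(3),o["tool_pos"]);print(R.from_rotvec(o["tool_rot"]).as_matrix().round(3))
t=ctrl.get_image("top")[:,:,::-1];s=ctrl.get_image("scene")[:,:,::-1]
cv2.imwrite("pics/t3.png",np.hstack([cv2.resize(t[180:280,330:430],(400,400),interpolation=2),cv2.resize(s[145:245,140:240],(400,400),interpolation=2)]))
```

```text
[-0.831  0.282  1.72   0.593  1.674 -0.765] [ 0.51331008 -0.22218214  0.10804216]
[[ 0.121  0.986  0.115]
 [ 0.696 -0.167  0.699]
 [ 0.708 -0.004 -0.706]]
```

View pics/t3.png

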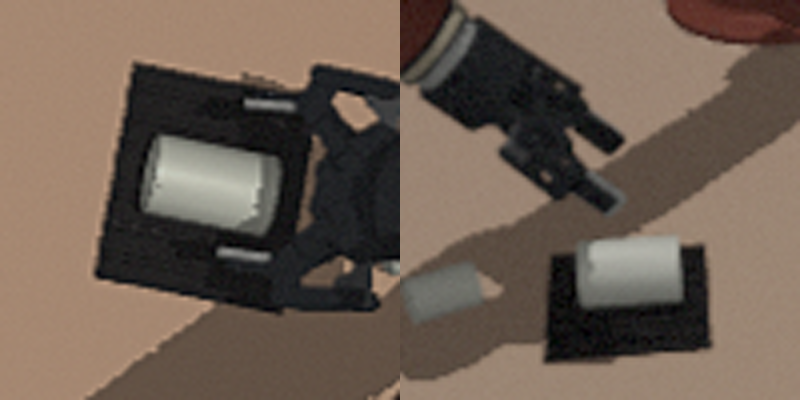

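The crops show the open fingers leaning and straddling the cup on the mat, with the mouth end away from the gripper. The pads' midpoint (256,178) fits the cup's axis once parallax is allowed for. I'll go down and grip.

Call:
jog_arm:
  deltas:
    - [-1,[0,0,-0.07],[0,0,0]]
    - [-1,[0,0,-0.14],[0,0,0]]
    - [-1,[0,0,-0.19],[0,0,0]]
    - [-1,[0,0,-0.225],[0,0,0]]
    - [-1,[0,0,-0.225],[0,0,0]]
    - [-1,[0,0,-0.225],[0,0,0]]
    - [0.1,[0,0,-0.225],[0,0,0]]
    - [0.3,[0,0,-0.225],[0,0,0]]
    - [0.3,[0,0,-0.225],[0,0,0]]
    - [0.3,[0,0,-0.225],[0,0,0]]
    - [0.3,[0,0,-0.225],[0,0,0]]
    - [0.3,[0,0,-0.225],[0,0,0]]
  squeeze: 30

```text
t: 7.98
tool_pos: [0.5143, -0.2252, 0.0212]
tool_rot: [-1.928, -1.626, -0.798]
contact_force: [0.2, -1.2, 5.5]
opening: 0.0539
grip_force: 31.6
```

Call:
jog_arm:
  deltas:
    - [0.3,[0,0,0.03],[0,0,0]]
    - [0.3,[0,0,0.08],[0,0,0]]
    - [0.3,[0,0,0.15],[0,0,0]]
    - [0.3,[0,0,0.23],[0,0,0]]
    - [0.3,[0,0,0.31],[0,0,0]]
    - [0.3,[0,0,0.39],[0,0,0]]
    - [0.3,[0,0,0.47],[0,0,0]]
    - [0.3,[0,0,0.5],[0,0,0]]
    - [0.3,[0,0,0.5],[0,0,0]]
    - [0.3,[0,0,0.5],[0,0,0]]

```text
t: 8.82
tool_pos: [0.5131, -0.2243, 0.2187]
tool_rot: [-1.928, -1.625, -0.795]
contact_force: [0.1, 0.8, -1.5]
opening: 0.0538
grip_force: 31.8
```

Run:
```python
from h import *
from scipy.spatial.transform import Rotation as R
o=ctrl.get_obs();print(o["tool_pos"],o["opening"],o["grip_force"]);M=R.from_rotvec(o["tool_rot"]);print(M.as_matrix().round(3))
# rotation to final tool pose: z=(0,-.707,-.707), y=(1,0,0)
z=np.array([0,-1,-1])/2**.5;y=np.array([1,0,0.]);F=R.from_matrix(np.c_[np.cross(y,z),y,z]);print((F*M.inv()).as_rotvec()/np.pi)
s=ctrl.get_image("scene")[:,:,::-1];t=ctrl.get_image("top")[:,:,::-1]
cv2.imwrite("pics/t4.png",np.hstack([cv2.resize(t[180:280,330:430],(400,400),interpolation=2),cv2.resize(s[105:205,120:220],(400,400),interpolation=2)]))
```

```text
[ 0.51310576 -0.22430445  0.21873569] 0.0537926587776535 31.840992271900177
[[ 0.121  0.986  0.118]
 [ 0.698 -0.169  0.695]
 [ 0.705 -0.001 -0.709]]
[-0.49796942  0.04206977  0.04278138]
```

View pics/t4.png

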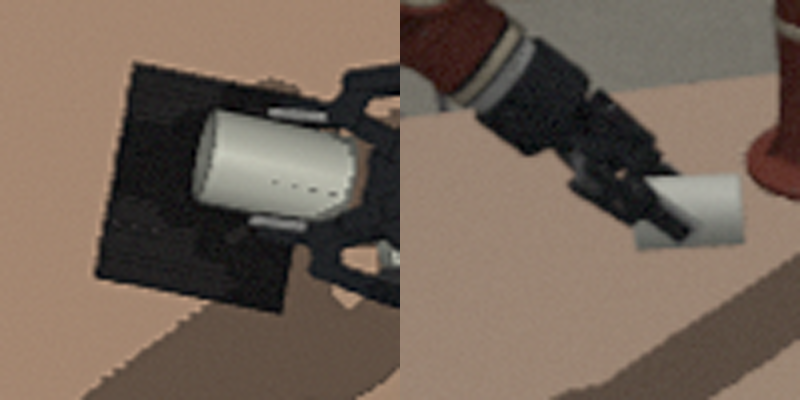

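The crops show the cup level in the pads, held just behind its middle, with the mouth to +y. I'll carry it over the peg while turning it mouth down.

Call:
jog_arm:
  deltas:
    - [0.3,[0,0.05,0],[-0.498,0.042,0.043]]
    - [0.3,[0,0.1,0],[-0.498,0.042,0.043]]
    - [0.3,[0,0.17,0],[-0.498,0.042,0.043]]
    - [0.3,[0,0.24,0],[-0.498,0.042,0.043]]
    - [0.3,[0,0.31,0],[-0.498,0.042,0.043]]
    - [0.3,[0,0.38,0],[-0.498,0.042,0.043]]
    - [0.3,[0,0.45,0],[-0.498,0.042,0.043]]
    - [0.3,[0.01,0.52,0],[-0.498,0.042,0.043]]
    - [0.3,[0.02,0.59,0],[-0.498,0.042,0.043]]
    - [0.3,[0.03,0.66,0],[-0.498,0.042,0.043]]
    - [0.3,[0.03,0.71,0],[-0.498,0.042,0.043]]
    - [0.3,[0.03,0.742,0],[-0.498,0.042,0.043]]

```text
t: 9.92
tool_pos: [0.5246, 0.075, 0.2176]
tool_rot: [1.808, 1.802, -0.672]
contact_force: [1.0, -1.1, -0.9]
opening: 0.0539
grip_force: 31.9
```

```bash
cat > st.py <<'E'
from h import *
from scipy.spatial.transform import Rotation as R
o=ctrl.get_obs();print(round(o["t"],2),o["q"].round(3),o["tool_pos"].round(4),o["opening"].round(4),o["grip_force"].round(1));M=R.from_rotvec(o["tool_rot"]);print(M.as_matrix().round(3))
z=np.array([0,-1,-1])/2**.5;y=np.array([1,0,0.]);F=R.from_matrix(np.c_[np.cross(y,z),y,z]);print("left",(F*M.inv()).as_rotvec()/np.pi)
E
python3 st.py
```

```text
Traceback (most recent call last):
  File "st.py", line 3, in <module>
    o=ctrl.get_obs();print(round(o["t"],2),o["q"].round(3),o["tool_pos"].round(4),o["opening"].round(4),o["grip_force"].round(1));M=R.from_rotvec(o["tool_rot"]);print(M.as_matrix().round(3))
                                                                                  ^^^^^^^^^^^^^^^^^^
AttributeError: 'float' object has no attribute 'round'
```

Call:
jog_arm:
  deltas:
    - [0.3,[0,0,0],[0,0,0]]
    - [0.3,[0,0,0],[0,0,0]]
    - [0.3,[0,0,0],[0,0,0]]

```text
t: 10.17
tool_pos: [0.5247, 0.072, 0.2174]
tool_rot: [1.816, 1.804, -0.67]
contact_force: [1.1, -0.5, 0.4]
opening: 0.0539
grip_force: 31.9
```

```bash
sed -i 's/o\["opening"\].round(4),o\["grip_force"\].round(1)/o["opening"]/' st.py; python3 st.py
```

```text
10.17 [ 0.323  0.018  1.787 -0.665  1.597  0.402] [0.5247 0.072  0.2174] 0.05394968257962037
[[ 0.006  1.    -0.002]
 [ 0.759 -0.006 -0.651]
 [-0.651  0.002 -0.759]]
left [-0.02427883  0.0008045   0.00184306]
```

Call:
jog_arm:
  deltas:
    - [0.3,[0,0,0],[-0.024,0.001,0.002]]
    - [0.3,[0,0,-0.05],[-0.024,0.001,0.002]]
    - [0.3,[0,0,-0.1],[-0.024,0.001,0.002]]
    - [0.3,[0,0,-0.15],[-0.024,0.001,0.002]]
    - [0.3,[0,0,-0.18],[-0.024,0.001,0.002]]
    - [0.3,[0,0,-0.195],[-0.024,0.001,0.002]]
    - [0.3,[0,0,-0.195],[-0.024,0.001,0.002]]
    - [0.3,[0,0,-0.195],[-0.024,0.001,0.002]]

```text
t: 10.83
tool_pos: [0.5258, 0.0718, 0.1421]
tool_rot: [1.762, 1.758, -0.725]
contact_force: [-0.3, -0.4, -0.1]
opening: 0.0539
grip_force: 31.9
```

```bash
python3 st.py
python3 - <<'E'
from h import *
s=ctrl.get_image("scene")[:,:,::-1];t=ctrl.get_image("top")[:,:,::-1]
cv2.imwrite("pics/t5.png",np.hstack([cv2.resize(t[165:245,220:300],(400,400),interpolation=2),cv2.resize(s[135:215,255:335],(400,400),interpolation=2)]))
for p in([.525,.0812,.082],[.525,.0812,.10],[.525,.0812,.18]): print(p,((proj("top",p)-[220,165])*5).round(),((proj("scene",p)-[255,135])*5).round()+[400,0])
E
```

```text
10.83 [ 0.348  0.136  1.825 -0.728  1.522  0.518] [0.5258 0.0718 0.1421] 0.05390035667507088
[[ 0.003  1.     0.002]
 [ 0.708 -0.001 -0.706]
 [-0.706  0.004 -0.708]]
left [-0.00036947  0.0012086   0.00018557]
[0.525, 0.0812, 0.082] [222. 256.] [576. 256.]
[0.525, 0.0812, 0.1] [221. 253.] [576. 232.]
[0.525, 0.0812, 0.18] [215. 241.] [579. 124.]
```

View pics/t5.png

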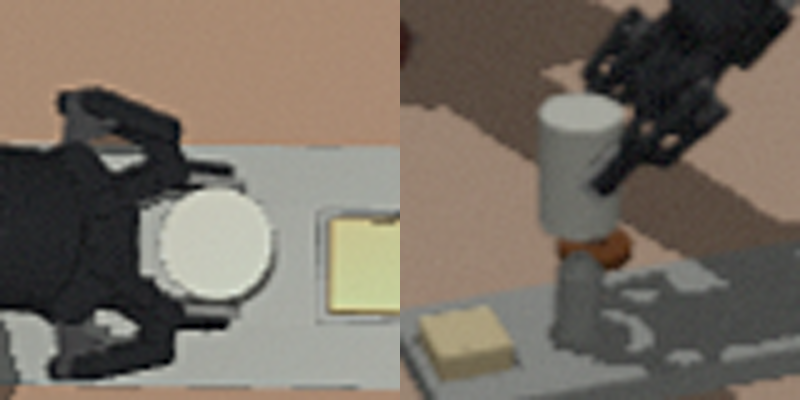

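The crops show the cup upright, mouth down. Its closed end is at (216,243), against (215,241) predicted for the peg's axis, and the rim is just above the peg tip. I'll lower it.

Call:
jog_arm:
  deltas:
    - [0.3,[0,0,-0.03],[0,0,0]]
    - [0.3,[0,0,-0.06],[0,0,0]]
    - [0.3,[0,0,-0.09],[0,0,0]]
    - [0.3,[0,0,-0.12],[0,0,0]]
    - [0.3,[0,0,-0.145],[0,0,0]]
    - [0.3,[0,0,-0.165],[0,0,0]]
    - [0.3,[0,0,-0.18],[0,0,0]]
    - [0.3,[0,0,-0.19],[0,0,0]]
    - [0.3,[0,0,-0.195],[0,0,0]]
    - [0.3,[0,0,-0.2],[0,0,0]]
    - [0.3,[0,0,-0.2],[0,0,0]]

```text
t: 11.85
tool_pos: [0.5255, 0.0725, 0.0613]
tool_rot: [1.76, 1.759, -0.725]
contact_force: [-0.3, -0.7, -0.6]
opening: 0.0541
grip_force: 31.9
```

Call:
jog_arm:
  deltas:
    - [0.3,[0,0,-0.005],[0,0,0]]
    - [0.3,[0,0,-0.009],[0,0,0]]
    - [0.3,[0,0,-0.013],[0,0,0]]
    - [0.3,[0,0,-0.016],[0,0,0]]
    - [0.3,[0,0,-0.016],[0,0,0]]

```text
t: 12.27
tool_pos: [0.5256, 0.0724, 0.056]
tool_rot: [1.76, 1.758, -0.726]
contact_force: [-0.9, 0.7, 4.4]
opening: 0.0536
grip_force: 32.1
```

Call:
jog_arm:
  deltas:
    - [-0.28,[0,0,-0.014],[0,0,0]]
    - [-0.34,[0,0,-0.012],[0,0,0]]
    - [-0.45,[0,0,-0.012],[0,0,0]]
    - [-0.6,[0,0,-0.012],[0,0,0]]
    - [-0.8,[0,0,-0.012],[0,0,0]]
    - [-0.8,[0,0,-0.012],[0,0,0]]
    - [-0.8,[0,0.05,0.038],[0,0,0]]
    - [-0.8,[0,0.1,0.09],[0,0,0]]
    - [-0.8,[0,0.18,0.17],[0,0,0]]
    - [-0.8,[0,0.25,0.24],[0,0,0]]
    - [-0.8,[0,0.32,0.32],[0,0,0]]
    - [-0.8,[0,0.32,0.32],[0,0,0]]

```text
t: 13.27
tool_pos: [0.5285, 0.2055, 0.1901]
tool_rot: [1.761, 1.759, -0.708]
contact_force: [1.5, -0.1, 0.7]
opening: 0.0768
grip_force: 0.0
```

Call:
jog_arm:
  deltas:
    - [-0.8,[0,0,0.1],[0.25,0,0]]
    - [-0.8,[0,0,0.2],[0.25,0,0]]
    - [-0.8,[-0.05,-0.1,0.3],[0.25,0,0]]
    - [-0.8,[-0.1,-0.2,0.3],[0.25,0,0]]
    - [-0.8,[-0.15,-0.3,0.3],[0.25,0,0]]
    - [-0.8,[-0.2,-0.4,0.3],[0.25,0,0]]
    - [-0.8,[-0.2,-0.5,0.3],[0.25,0,0]]
    - [-0.8,[-0.2,-0.6,0.3],[0.25,0,0]]
    - [-0.8,[-0.2,-0.7,0.3],[0.25,0,0]]
    - [-0.8,[-0.2,-0.8,0.3],[0.25,0,0]]
    - [-0.8,[-0.2,-0.9,0.3],[0.25,0,0]]
    - [-0.8,[-0.2,-0.9,0.3],[0.25,0,0]]

```text
t: 14.27
tool_pos: [0.4442, -0.1642, 0.3023]
tool_rot: [2.228, 2.212, 0.001]
contact_force: [0.6, 0.0, 0.5]
opening: 0.0765
grip_force: 0.0
```

Run:
```python
from h import *
o=ctrl.get_obs();print(o["t"],o["tool_pos"].round(3))
s=ctrl.get_image("scene")[:,:,::-1];t=ctrl.get_image("top")[:,:,::-1]
b=np.vstack([cv2.resize(t[185:250,155:315],(800,325),interpolation=2),cv2.resize(s[160:215,250:410],(800,275),interpolation=2)]);cv2.imwrite("pics/t6.png",b)
r=np.array([.5208,.2963,0]);a=np.linspace(0,2*np.pi,60)
gt=cv2.cvtColor(t.copy(),cv2.COLOR_BGR2GRAY);gs=cv2.cvtColor(s.copy(),cv2.COLOR_BGR2GRAY)
for n,g,bx in(("top",gt,(165,210,195,240)),("scene",gs,(330,370,178,203))):
    for k in blobs(g>140,*bx,amin=20):
        ys,xs=np.nonzero(k[3]);print(n,k[0],k[1],xs.min(),xs.max(),ys.min(),ys.max())
    for z in(.026,.032): # predicted lid top outline at seated / on-deck height
        q=np.array([proj(n,[r[0]+.028*np.cos(i),r[1]+.028*np.sin(i),z]) for i in a]);print("  pred",z,q.mean(0).round(1),q.min(0).round(1),q.max(0).round(1))
for z in(.102,): print("cup top pred",proj("top",[.525,.0812,z]),proj("scene",[.525,.0812,z]))
for n,g,bx in(("top",gt,(250,285,195,235)),("scene",gs,(278,303,160,208))):
    for k in blobs(g>(155 if n=="top" else 150),*bx,amin=20): print("cup",n,k[0],k[1])
```

```text
14.2667 [ 0.444 -0.164  0.302]
top [187.9, 217.14] 1834 166 209 195 239
  pred 0.026 [184.7 216.6] [174.3 206.4] [195.2 227.2]
  pred 0.032 [184.3 216.5] [173.8 206.2] [194.8 227.1]
scene [347.24, 188.58] 83 340 354 184 192
  pred 0.026 [347.6 190. ] [339.5 185.8] [355.6 194.1]
  pred 0.032 [347.7 188.5] [339.6 184.3] [355.7 192.6]
cup top pred [264.1181766 215.5561773] [290.29407793 180.92329624]
cup top [267.66, 216.69] 1067
cup top [256.09, 201.45] 22
cup scene [290.33, 180.28] 96
```

View pics/t6.png

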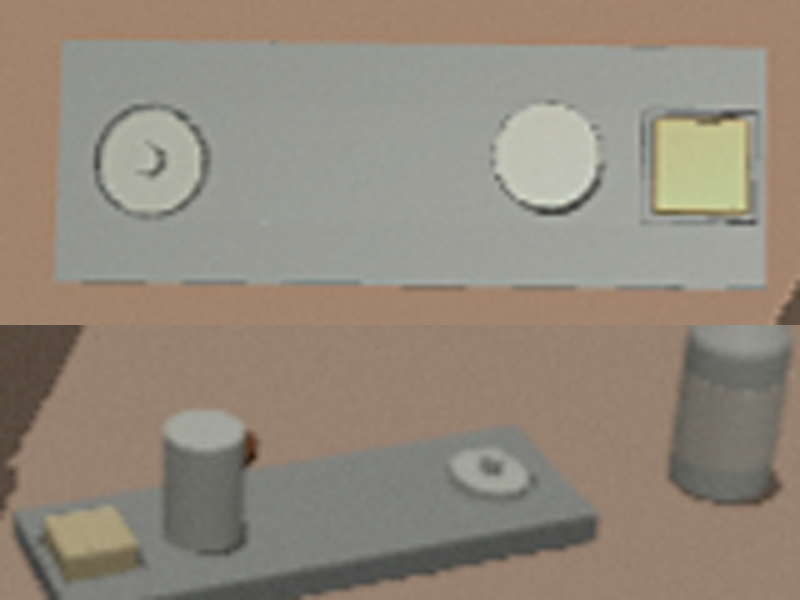

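The cup stands over the peg: its closed end in the scene view is at (290.3,180.3), against (290.3,180.9) predicted. The lid shows an even gap but may not be fully down, so I'll press its knob gently with shut fingers. That also measures the knob's height.

Call:
jog_arm:
  deltas:
    - [1,[0.19,0.1,0],[0,0,0]]
    - [1,[0.19,0.2,0],[0,0,0]]
    - [1,[0.19,0.3,0],[0,0,0]]
    - [1,[0.19,0.4,0],[0,0,0]]
    - [1,[0.19,0.5,0],[0,0,0]]
    - [1,[0.19,0.6,0],[0,0,0]]
    - [1,[0.19,0.7,0],[0,0,0]]
    - [1,[0.19,0.8,0],[0,0,0]]
    - [1,[0.19,0.9,0],[0,0,0]]
    - [1,[0.19,0.98,0],[0,0,0]]
    - [1,[0.19,0.98,0],[0,0,0]]
    - [1,[0.19,0.98,0],[0,0,0]]

```text
t: 15.37
tool_pos: [0.5199, 0.2357, 0.3023]
tool_rot: [2.217, 2.226, 0.002]
contact_force: [0.9, 0.2, -1.0]
opening: -0.0
grip_force: 0.0
```

Call:
jog_arm:
  deltas:
    - [1,[0,0.08,-0.05],[0,0,0]]
    - [1,[0,0.15,-0.15],[0,0,0]]
    - [1,[0,0.15,-0.25],[0,0,0]]
    - [1,[0,0.15,-0.35],[0,0,0]]
    - [1,[0,0.15,-0.45],[0,0,0]]
    - [1,[0,0.15,-0.53],[0,0,0]]
    - [1,[0,0.15,-0.58],[0,0,0]]
    - [1,[0,0.15,-0.6],[0,0,0]]
    - [1,[0,0.15,-0.6],[0,0,0]]
    - [1,[0,0.15,-0.6],[0,0,0]]

```text
t: 16.2
tool_pos: [0.522, 0.2921, 0.064]
tool_rot: [2.223, 2.218, 0.005]
contact_force: [0.6, 1.1, 1.4]
opening: 0.0002
grip_force: 0.0
```

Call:
jog_arm:
  deltas:
    - [1,[0,0.01,-0.02],[0,0,0]]
    - [1,[0,0.01,-0.035],[0,0,0]]
    - [1,[0,0.01,-0.045],[0,0,0]]
    - [1,[0,0.01,-0.05],[0,0,0]]
    - [1,[0,0.01,-0.05],[0,0,0]]
    - [1,[0,0.01,-0.05],[0,0,0]]

```text
t: 16.7
tool_pos: [0.5213, 0.2965, 0.0429]
tool_rot: [2.222, 2.219, 0.004]
contact_force: [-0.8, -0.1, -0.2]
opening: 0.0002
grip_force: 0.0
```

Call:
jog_arm:
  deltas:
    - [1,[0,0,-0.003],[0,0,0]]
    - [1,[0,0,-0.006],[0,0,0]]
    - [1,[0,0,-0.01],[0,0,0]]
    - [1,[0,0,-0.013],[0,0,0]]
    - [1,[0,0,-0.013],[0,0,0]]
    - [1,[0,0,-0.013],[0,0,0]]

```text
t: 17.2
tool_pos: [0.5217, 0.2966, 0.04]
tool_rot: [2.222, 2.219, 0.003]
contact_force: [-6.4, -3.1, 11.7]
opening: 0.0003
grip_force: 5.9
```

The fingers stop at z = 0.040 with about 12 N. That is exactly the knob's height when the lid is seated. I'll lift away.

Call:
jog_arm:
  deltas:
    - [1,[0,0,0.05],[0,0,0]]
    - [1,[0,0,0.15],[0,0,0]]
    - [1,[0,0,0.25],[0,0,0]]
    - [1,[-0.1,0,0.35],[0,0,0]]
    - [1,[-0.2,0,0.45],[0,0,0]]
    - [1,[-0.3,0,0.45],[0,0,0]]
    - [1,[-0.35,0,0.45],[0,0,0]]
    - [1,[-0.35,0,0.45],[0,0,0]]
    - [1,[-0.35,0,0.45],[0,0,0]]

```text
t: 17.95
tool_pos: [0.3802, 0.2968, 0.2188]
tool_rot: [2.22, 2.22, 0.008]
contact_force: [-0.2, -0.2, -0.1]
opening: 0.0001
grip_force: 0.0
```

Run:
```python
from h import *
t=ctrl.get_image("top")[:,:,::-1];s=ctrl.get_image("scene")[:,:,::-1];print(ctrl.get_obs()["tool_pos"])
cv2.imwrite("pics/t7.png",np.vstack([cv2.resize(t[185:250,155:315],(800,325),interpolation=2),cv2.resize(s[160:215,250:410],(800,275),interpolation=2)]))
```

```text
[0.38162993 0.29648116 0.21771631]
```

View pics/t7.png

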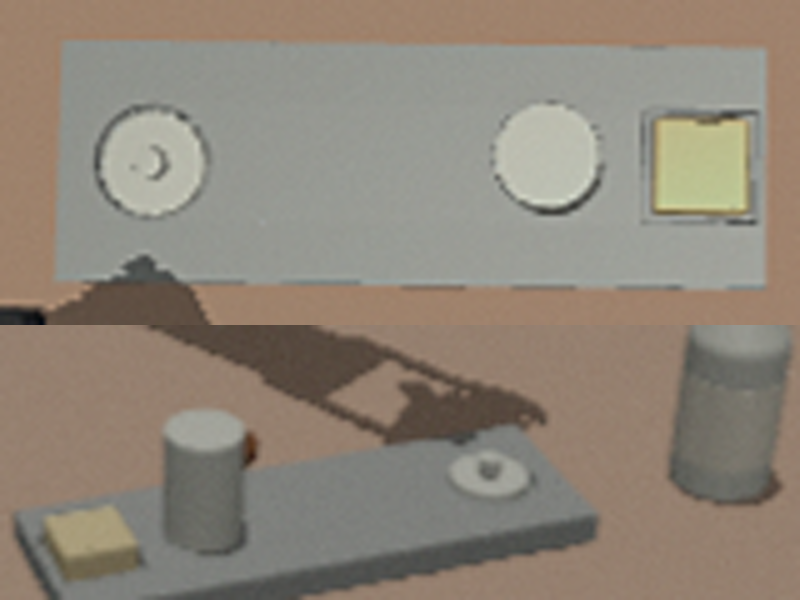

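The lid, at (150,160) in the top crop and (490,473) in the scene crop, now lies level; before the press it was slightly tilted. The cup stands flat over the peg at (205,480), and the soap is where it was.

```bash
python3 -c "
from station import ctrl;print(ctrl.finish_job())"
```

```text
the job is handed in; nothing more can be done
None
```

I handed the job in at about 18 s of the 66 s: the lid lies flat and knob up in the round recess, and the cup stands upside down over the peg; the soap, bottle and brush were not touched, and the hand-in returned no verdict.

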